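# Inspect a jar lid's sealing side under a hand magnifier held at the marked height

### The arm

A 7-joint arm with a two-finger parallel gripper is mounted at the origin on a cart in front of the work surface, level with it; the furniture and walls round the work are solid. World frame = base frame: x ahead of the robot, y to its left, z up, the work surface at z = 0. Lengths are in mm, angles in rad, forces in N, time in s.
With the tool pointing down it reaches from about 400 to 875 mm from the base axis. Payload 4.4 kg.
Tool frame: the origin (TCP) lies on the centre line of the jaws, within the pads' length; the fingertips stand 25 mm ahead of it and the grasp point (between the pads) lies 6 mm ahead of it (ctrl.finger_overhang is the distance from the TCP to the fingertips, in mm); z points along the fingers, y is the line along which they close (so a half turn about z gives the same grasp; the last joint's range is limited). The gripper opens to 85 mm and grips with 20 to 120 N. Pads are 22 mm wide; open, the fingers measure 114 mm over their backs; the gripper's body (76 mm by 85 mm) begins 54 mm behind the grasp point. The pads swing forward as they close: fully open they stand 13 mm farther back than shut.
Start: joints at [-1.176, 0.628, 0.038, 1.517, -0.027, 0.996, -0.02], TCP at [289.012, 582.228, 256.313] pointing down, gripper open.
Joint ranges: [-3.06, 3.06], [-0.37, 2.12], [-1.25, 1.32], [0.18, 2.47], [-1.1, 4.24], [0.23, 1.98], [-2.94, 2.94]. Speed limits (rad/s): [2.57, 2.57, 3.14, 3.14, 3.14, 3.14, 3.14].

### API

Orientations are given as [roll, pitch, yaw] about the fixed x, y, z axes, in that order (R = Rz(yaw) Ry(pitch) Rx(roll)).
In Python, from cell import ctrl gives the robot as it stands. The module is installed in compiled form; this text tells all that it offers.
- The arm moves only by the tool play_rows, never from a script. Its argument "targets" is a list of rows, each a list of 5 numbers: the closure, from 0 (fully open) to 1 (shut), then the shift along the tool's x, y, z in cm, then the turn about the tool's z in degrees. In form: [[gripper, dx, dy, dz, spin], ...]. A call has 1 to 10 rows; each row is the pose to reach, as a shift and turn from the pose commanded when the call began, along the tool's axes at that moment; what a row does not reach only later rows make up. A row lasts 1/10 s, in which the tool goes at most 50 mm and 8.59 degrees, less where a joint would pass 70% of its speed; a pose out of reach is approached as far as the arm can. A call with a gripper value outside its range is refused whole. The fingers move at their own pace and stop on an object; the grip force is fixed at half the most. Time passes only in rows, so rows that repeat a pose let the fingers close. It gives the time, the measured TCP pose, the force, the opening and the grip force at its end, in the units of the state.
- ctrl.read_state(): the state, without advancing time (a new reading comes with each control period).
- ctrl.get_image(name): name is "scene" or "side" or "wrist"; returns (picture, depth): 420x560x3 uint8, red, green, blue; 420x560 float32, mm along the optical axis (not along the pixel's ray), 0 where there is no reading.
- ctrl.calibration(name): a dict with "vfov" (degrees; the focal length in pixels is half the picture's height over the tangent of half this angle, whatever the lens; pixels are square), "cx", "cy" (the principal point, pixels), "k1" (the pictures are not rectified: a ray, as slopes to the right and down, at radius r is drawn at 1 + k1 r^2 times it, then the intrinsics apply), "extrinsics" (4x4, takes a point from camera to world coordinates); the wrist camera has in their place "mount" (4x4, takes a point from camera to tool coordinates, whose origin is the TCP and whose axes are the flange's). Camera axes: x right, y down, z forward; pixel columns grow to the right and rows downward; lengths in mm; the calibration is good to about 2 mm. A picture is of the moment at which its call begins: read the wrist's pose just before it. calibration takes no time and is no camera call.
- ctrl.finish_job(): hands the job in; it is judged then, once.
Trained networks look in the newest picture that a camera, given by its name, has taken for a name from the list of things; names that differ only in an ending like _2 or _b are one class to them, and where a whole thing is asked for, a point or a joint stands for the part that bears it (a point fixed in the world has none). Each returns a list of dicts, best first, with "confidence" (0 to 1); they miss things now and then, are a little off and sometimes report something else, mostly with a low value. They report only what shows in the picture. A call takes as long as a camera call. They do not tell look-alikes from the thing itself.
- ctrl.search_frame(camera, name): "bbox" ([left, top, right, bottom] in pixels, round what is visible of it).
- ctrl.trace(camera, name): "pixels" (420x560 bool, what is visible of it) and "bbox" ([left, top, right, bottom] in pixels, round what is visible of it).
The state is a dict: "clock": time; "qpos": joint angles; "qd": joint speeds; "tau": joint torques, N m; "eef_pos": TCP position; "tool_rot": TCP orientation; "force": force on the tool from outside, world axes, zero at the start; "torque": the same for the moment, N m; "width": finger opening in mm; "gripper_force": force on a finger pad.
Only numpy, scipy, OpenCV 4.12 (cv2) and the standard library are available. Lean on these libraries where they do the work, as an engineer would, in place of code of your own. Each camera call takes 0.05 s, during which the arm holds its last target. There are 200 camera calls.

### The job

Check the sealing side of a jar lid: of the two lids in front of the jars take the one that lies open side up and set it, still open side up, flat in the round nest on top of the inspection stand, and let go of it. Then take the magnifier by its handle and hold it level and centred over that lid, with the middle of its rim at the height of the pointer on the stand's column, touching neither lid nor stand. Finish there, holding it still in the air, and leave the pointer's setting, the other lid, the tape roll and the marker as they are.

Things in the scene. Friction and masses are not known exactly. Their poses are not given: they have to be found in the camera images.
- sample (a point): Centre (half-way up) of the lid to be inspected: a loose metal twist-off jar lid, 65 mm across and 16 mm high, 11 g, lying open side up (its pale inside with the sealing ring shows, like a shallow dish). z points up out of the open side. Take it across the diameter; it is stiff.
- spare (a point): Centre (half-way up) of the other loose lid, the same size, lying closed side up (dark top). A bystander, to be left alone. The two lids lie on the clear strip between the jars and the table's front edge, and may lie either way round.
- nest (a point): Centre of the floor of the round nest on the inspection stand: a shallow dark metal dish on a short narrow stem, its floor 50 mm above the table, inner diameter 71 mm, rim standing 4 mm above the floor, outer diameter 80 mm. x points level from the nest towards the stand's column; z up.
- stand: The inspection stand, fixed to the table; origin on the table under the nest's axis, axes as the nest's. Steel column 12 mm thick, 208 mm high, 105 mm from the nest's axis along +x. Grey base plate 14 mm high, 104 mm wide, from x = -50 to +130 mm.
- pointer_tip (a point): Tip of the pointer that marks the magnifier's focal height: a level steel pin, 6 mm thick with a sharp end, sticking out half-way up a black clamp collar (30 mm across, 20 mm high) on the column, pointing at the nest's axis and ending 69 mm short of it. It is 130 to 175 mm above the table, differing from run to run. The collar slides when pushed up or down with over 8 N.
- lens (a point): Centre of the magnifier's lens, 9 mm above its underside, half-way up its rim where a thin seam runs round. The magnifier lies flat on the table: a black round rim 80 mm across and 18 mm deep with a clear lens, and a straight handle. z points up (square to the lens), and the handle runs along -x.
- loupe_grip (a point): Point in the middle of the magnifier's handle, 95 mm from the lens centre and 9 mm above the underside, near the centre of mass. The handle is 22 mm wide, 18 mm deep with rounded edges, straight from 60 to 173 mm from the lens centre. Same axes as the lens: take it across y. Mass about 0.13 kg.
- roll_mid (a point): Centre (half-way up) of a roll of brown parcel tape, 66 mm across, 48 mm high. A bystander.
- pen_mid (a point): Centre of a marker pen lying on the table, 17 mm thick, 130 mm long along y. A bystander.
Mind the look-alikes: they are no part of the job. Leave any green or pink look-alike of the part that bears sample alone.

How it is judged:
By the outcome, as a careful person would: the job done as asked, in the order asked, and still so for the second after the job is handed in, while the arm keeps its last pose, push and grip.
It also fails if it takes over 51 s, if anything falls off the work surface, if the arm or the gripper's body presses on something with over 40 N, if the wrist force passes 120 N, or if a joint passes its speed limit or range.

## Working session

There is one attempt and no reset: what is moved stays moved. The work goes in short steps, Python scripts to look and compute and a tool call to move; the robot and the scene stay as the last step left them, time stands still between calls to the robot, and variables do not carry over. Pictures are saved under pics/ and viewed, at most 10 in all, crops included, and the job is handed in when it is done.

Besides the shell and the picture viewer there is one more tool, called after "Request:" as name(argument=value, ...) on one line, values as JSON. play_rows: Moves the arm, as the interface text tells. Its arguments: {"type":"object","properties":{"targets":{"type":"array"}},"required":["targets"]}

```bash
mkdir -p pics; cat > h.py <<'E'
import numpy as np, cv2
from cell import ctrl
from scipy.spatial.transform import Rotation as R
def cam(n, st=None):
    c=ctrl.calibration(n); f=210/np.tan(np.radians(c['vfov']/2))
    if n=='wrist':
        st=st or ctrl.read_state(); T=np.eye(4); T[:3,:3]=R.from_euler('xyz',st['tool_rot']).as_matrix(); T[:3,3]=st['eef_pos']; E=T@np.array(c['mount'])
    else: E=np.array(c['extrinsics'])
    return dict(f=f,cx=c['cx'],cy=c['cy'],k=c['k1'],E=E)
def ray(c,u,v):
    xd=(np.asarray(u,float)-c['cx'])/c['f']; yd=(np.asarray(v,float)-c['cy'])/c['f']
    x,y=xd,yd
    for _ in range(20):
        s=1+c['k']*(x*x+y*y); x,y=xd/s,yd/s
    return np.stack([x,y,np.ones_like(x)],-1)
def world(c,u,v,d):
    p=ray(c,u,v)*np.asarray(d)[...,None]
    return p@c['E'][:3,:3].T+c['E'][:3,3]
def atz(c,u,v,z):
    r=ray(c,u,v)@c['E'][:3,:3].T; o=c['E'][:3,3]
    return o+r*((z-o[2])/r[...,2])[...,None]
def proj(c,P):
    q=(np.asarray(P,float)-c['E'][:3,3])@c['E'][:3,:3]; x=q[...,0]/q[...,2]; y=q[...,1]/q[...,2]; s=1+c['k']*(x*x+y*y)
    return np.stack([c['cx']+c['f']*x*s, c['cy']+c['f']*y*s],-1)
def circ(P):
    A=np.c_[2*P[:,:2],np.ones(len(P))]; s=np.linalg.lstsq(A,(P[:,:2]**2).sum(1),rcond=None)[0]
    return s[:2],np.sqrt(s[2]+s[0]**2+s[1]**2)
E
cat > a.py <<'E'
from h import *
st=ctrl.read_state(); print(st['eef_pos'],st['tool_rot'],st['width'],st['clock'])
names=['sample','spare','nest','stand','pointer_tip','lens','roll_mid','pen_mid']
for n in ['scene','side']:
    im,d=ctrl.get_image(n); cv2.imwrite(f'pics/{n}0.png',cv2.resize(im[:,:,::-1],(784,588))); np.savez(f'{n}0.npz',im=im,d=d)
    c=cam(n); print(n,'cam at',c['E'][:3,3].round())
    for nm in names:
        for r in ctrl.trace(n,nm)[:3]:
            m=r['pixels']&(d>0)
            if r['confidence']<.2 or m.sum()<3: continue
            v,u=np.nonzero(m); P=world(c,u,v,d[m])
            print(nm,round(r['confidence'],2),np.round(r['bbox']),'med',np.median(P,0).round(),'lo',np.percentile(P,3,0).round(),'hi',np.percentile(P,97,0).round())
E
python3 a.py
```

```text
[288.74620909 581.71456717 255.40745134] [-3.13972937e+00  2.32833663e-06  2.68078535e+00] 85.52843427945474 0.0
scene cam at [-129.  654.  980.]
sample 0.9 [272. 266. 297. 288.] med [436.  98.   7.] lo [403.  70.   2.] hi [465. 130.  17.]
sample 0.68 [302. 255. 322. 271.] med [431. -13.   7.] lo [399. -42.   3.] hi [459.  20.  17.]
sample 0.68 [185. 339. 202. 361.] med [427. 438.   7.] lo [398. 422.   2.] hi [457. 458.  17.]
spare 0.73 [249. 289. 268. 314.] med [424. 212.  13.] lo [395. 185.   4.] hi [454. 240.  17.]
nest 0.63 [296. 174. 334. 216.] med [ 624. -223.   18.] lo [ 567. -277.   11.] hi [ 719. -185.   61.]
stand 0.91 [289. 170. 331. 215.] med [ 625. -222.   18.] lo [ 565. -282.    3.] hi [ 721. -184.   91.]
lens 0.78 [341. 208. 375. 244.] med [ 431. -288.   16.] lo [ 408. -343.    7.] hi [ 478. -151.   22.]
roll_mid 0.76 [339. 168. 356. 190.] med [ 618. -425.   36.] lo [ 593. -464.    7.] hi [ 650. -404.   51.]
side cam at [  393. -1064.   741.]
sample 0.63 [204. 177. 215. 189.] med [426. 459.   4.] lo [397. 416.  -2.] hi [454. 485.  13.]
sample 0.6 [209. 237. 228. 252.] 
[... 387 characters left out ...]
d [ 647. -244.   14.] lo [ 564. -295.    1.] hi [ 733. -179.  177.]
pointer_tip 0.68 [318. 220. 333. 232.] med [ 708. -225.  171.] lo [ 692. -232.  159.] hi [ 727. -192.  178.]
lens 0.57 [216. 269. 252. 320.] med [ 434. -305.   11.] lo [ 407. -352.    0.] hi [ 479. -175.   18.]
roll_mid 0.67 [300. 312. 331. 347.] med [ 623. -453.   33.] lo [ 594. -473.    1.] hi [ 651. -413.   48.]
roll_mid 0.28 [270. 211. 336. 297.] med [ 643. -246.   14.] lo [ 569. -295.    8.] hi [ 732. -191.  176.]
pen_mid 0.88 [224. 352. 260. 400.] med [ 433. -527.   14.] lo [ 400. -577.   -2.] hi [ 458. -464.   18.]
pen_mid 0.51 [215. 268. 249. 320.] med [ 435. -302.   11.] lo [ 407. -352.   -2.] hi [ 479. -163.   18.]
```

```bash
python3 - <<'E'
import numpy as np,cv2
a=np.load('scene0.npz')['im'][150:380,160:400]; b=np.load('side0.npz')['im'][160:410,180:360]
cv2.imwrite('pics/c1.png',cv2.resize(a[:,:,::-1],None,fx=2.6,fy=2.6,interpolation=cv2.INTER_CUBIC)); cv2.imwrite('pics/c2.png',cv2.resize(b[:,:,::-1],None,fx=2.4,fy=2.4,interpolation=cv2.INTER_CUBIC))
E
```

```text
(no output)
```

View pics/c1.png

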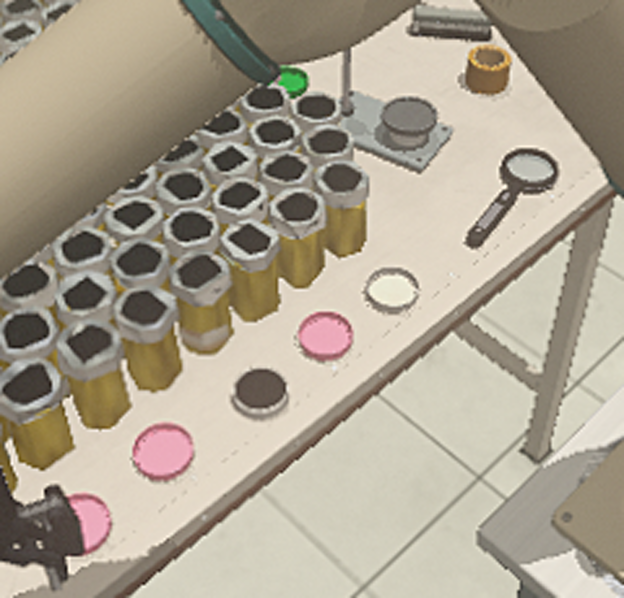

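View pics/c2.png

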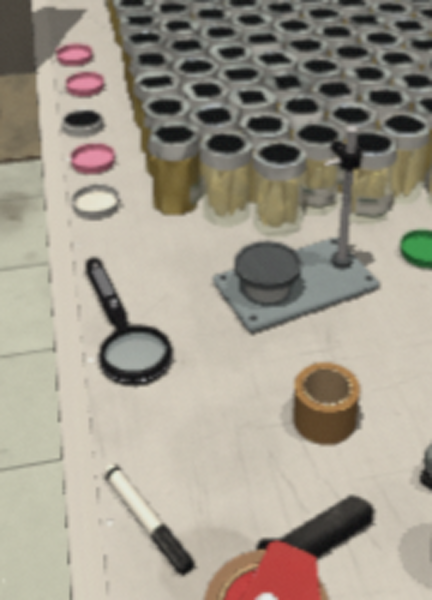

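The scene shows: the white open lid at scene (311,262) is the sample; look-alikes are pink lids at (285,278), (223,324) and (193,350), plus a green one near (272,181). The dark spare is at (259,300). I choose the white one. The stand is at (315,198) and the magnifier at (355,222).

```bash
cat >> h.py <<'E'
def goto(P,yaw=None):
    """shift in tool axes (cm) and spin (deg) to bring the TCP to P with tool yaw"""
    s=ctrl.read_state(); Rm=R.from_euler('xyz',s['tool_rot']).as_matrix()
    d=Rm.T@(np.asarray(P)-s['eef_pos'])/10
    y=s['tool_rot'][2]; sp=None if yaw is None else -np.degrees((yaw-y+np.pi)%(2*np.pi)-np.pi)
    print('shift cm',d.round(2),'spin',sp); return d,sp
E
python3 - <<'E'
from h import *
print(ctrl.finger_overhang, ctrl.calibration('wrist'))
for n in ['scene','side']:
    z=np.load(n+'0.npz'); d=z['d'];im=z['im'].astype(int); c=cam(n); v,u=np.mgrid[:420,:560]; P=world(c,u,v,d)
    ok=(d>0)
    j=ok&(P[...,1]>-150)&(P[...,1]<120)&(P[...,2]>40)&(P[...,2]<200)&(P[...,0]>380)&(P[...,0]<900)
    Q=P[j]; print(n,'jars minx',np.percentile(Q[:,0],[.5,2]).round(),'miny',np.percentile(Q[:,1],[.5,2]).round(),'maxz',np.percentile(Q[:,2],[50,99,99.8]).round())
    r=ok&(np.hypot(P[...,0]-428,P[...,1]+12)<50)&(P[...,2]>5)&(P[...,2]<25); Q=P[r]; print('lid',Q.min(0).round(),Q.max(0).round())
goto([428,-12,200],0)
E
```

```text
25.0 {'vfov': 71.61694548269472, 'cx': 283.2118122577185, 'cy': 210.26249415587074, 'k1': -0.05974758796044912, 'mount': array([[ 7.73117019e-04, -9.59059972e-01, -2.83201998e-01,
         7.22236560e+01],
       [ 9.99999520e-01,  5.70916136e-04,  7.96512158e-04,
        -1.99951825e-01],
       [-6.02218338e-04, -2.83202478e-01,  9.59059953e-01,
        -1.17197418e+02],
       [ 0.00000000e+00,  0.00000000e+00,  0.00000000e+00,
         1.00000000e+00]])}
scene jars minx [504. 507.] miny [-127. -112.] maxz [113. 119. 120.]
lid [385. -44.   5.] [461.  24.  20.]
side jars minx [504. 508.] miny [-140. -138.] maxz [108. 114. 115.]
lid [393. -48.   5.] [457.  22.  16.]
shift cm [-38.87 -47.04   5.63] spin 153.60114077890188
```

Request:
play_rows(targets=[[0, -5, -6, 0.5, -5], [0, -10, -12, 1, -10], [0, -15, -18, 1.5, -15], [0, -20, -24, 2, -20], [0, -25, -30, 2.5, -24], [0, -30, -36, 3, -26], [0, -35, -42, 4, -26.4], [0, -38.9, -47, 5.6, -26.4], [0, -38.9, -47, 5.6, -26.4], [0, -38.9, -47, 5.6, -26.4]])

```text
clock: 1.9
eef_pos: [403.8, 95.7, 214.5]
tool_rot: [3.141, 0.001, -3.141]
force: [1.4, 0.7, 0.3]
width: 85.3
gripper_force: 0.0
```

Request:
play_rows(targets=[[0, -1.2, -5, 0.5, 0], [0, -2.4, -10.7, 1.5, 0], [0, -2.4, -10.7, 1.5, 0], [0, -2.4, -10.7, 1.5, 0]])

```text
clock: 2.3
eef_pos: [427.5, -11.5, 199.1]
tool_rot: [-3.141, -0.0, 3.136]
force: [-0.9, -0.2, -0.5]
width: 85.6
gripper_force: 0.0
```

```bash
cat > lid.py <<'E'
from h import *
import sys
st=ctrl.read_state(); im,d=ctrl.get_image('wrist'); c=cam('wrist',st)
print(st['eef_pos'].round(1),np.round(st['tool_rot'],4),st['qpos'])
cv2.imwrite('pics/w_%s.png'%sys.argv[1],im[:,:,::-1])
for r in ctrl.trace('wrist','sample')[:3]:
    m=r['pixels']; v,u=np.nonzero(m); P=world(c,u,v,d[m]); 
    cs=max(cv2.findContours(m.astype(np.uint8),0,1)[0],key=len)[:,0]
    Q=atz(c,cs[:,0],cs[:,1],np.full(len(cs),14.)); ce,ra=circ(Q)
    print(round(r['confidence'],2),r['bbox'],'col',np.median(im[m],0),'z',np.percentile(P[:,2],[2,50,98]).round(1),'circ@14',ce.round(1),ra.round(1))
E
python3 lid.py 1
```

```text
[427.5 -11.5 199.1] [-3.1411e+00 -3.0000e-04  3.1364e+00] [ 0.00850647  0.41343964 -0.06425094  2.16929902  0.04935819  0.56043988
  1.47345376]
0.74 [551.0, 187.5, 560.0, 227.7] col [50. 27. 32.] z [ 1.6  7.7 15.4] circ@14 [439.2 307.3] 15.4
0.66 [256.7, 164.5, 316.6, 227.5] col [152. 157. 152.] z [ 3.2  5.  15.9] circ@14 [428.  -10.4] 32.0
0.6 [353.8, 169.0, 417.5, 229.2] col [104.  57.  67.] z [ 3.4  5.1 16. ] circ@14 [432.6  98.6] 33.1
```

View pics/w_1.png

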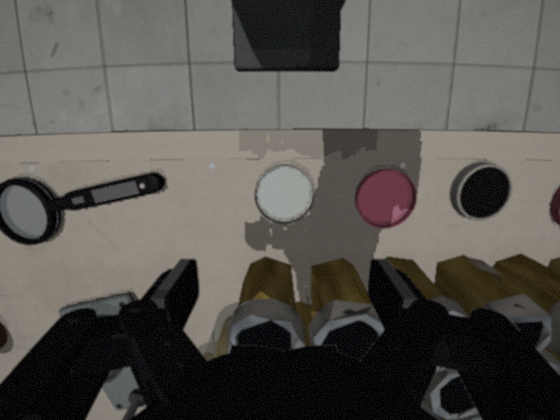

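```bash
python3 - <<'E'
from h import *
st=ctrl.read_state(); im,d=ctrl.get_image('wrist'); c=cam('wrist',st)
v,u=np.mgrid[:420,:560]; P=world(c,u,v,d)
m=(d>0)&(P[...,2]>140)&(np.hypot(P[...,0]-427.5,P[...,1]+11.5)<70)
print('tip below tcp',199.1-np.percentile(P[m][:,2],[0,.5,2,5]))
for s in (1,-1):
    k=m&((P[...,1]+11.5)*s>0)&(P[...,2]<199-5); Q=P[k]; print(Q.min(0),Q.max(0))
E
```

```text
tip below tcp [ 12.20737453   7.62853458   0.02894262 -11.43011188]
[415.33026705  34.02015213 187.18874389] [437.71109285  41.7949051  193.99428422]
[415.38849219 -61.75496197 186.89262547] [437.94612035 -50.2543354  193.99907098]
```

Request:
play_rows(targets=[[0, 0, 0.1, 4, 0], [0, 0, 0.1, 8, 0], [0, 0, 0.1, 12, 0], [0, 0, 0.1, 15, 0], [0, 0, 0.1, 17, 0], [0, 0, 0.1, 17.5, 0], [0, 0, 0.1, 17.5, 0], [0, 0, 0.1, 17.5, 0]])

```text
clock: 3.25
eef_pos: [427.1, -6.2, 23.5]
tool_rot: [3.14, -0.001, -3.137]
force: [0.1, -0.4, 0.4]
width: 85.5
gripper_force: 0.0
```

Request:
play_rows(targets=[[0.2, 0, 0, 0, 0], [0.3, 0, 0, 0, 0], [0.5, 0, 0, 0, 0], [0.5, 0, 0, 0, 0], [0.5, 0, 0, 0, 0], [0.5, 0, 0, 0, 0]])

```text
clock: 3.85
eef_pos: [427.4, -7.5, 25.8]
tool_rot: [3.141, 0.002, -3.14]
force: [-2.2, 1.1, 8.0]
width: 61.5
gripper_force: 63.0
```

```bash
cat > tips.py <<'E'
from h import *
import sys
st=ctrl.read_state(); im,d=ctrl.get_image('wrist'); c=cam('wrist',st); t=st['eef_pos']
print(t.round(1),st['width'],st['gripper_force'])
cv2.imwrite('pics/w_%s.png'%sys.argv[1],im[:,:,::-1])
v,u=np.mgrid[:420,:560]; P=world(c,u,v,d)
Rm=R.from_euler('xyz',st['tool_rot']).as_matrix(); L=(P-t)@Rm
for s in (1,-1):
    k=(d>0)&(abs(L[...,1]*s-40)<8)&(abs(L[...,0])<12)&(L[...,2]>-10); h=np.histogram(L[k][:,2],bins=np.arange(-10,30,2)); print(h[0],h[1][0])
k=(d>0)&(np.hypot(L[...,0],L[...,1])<36)&(L[...,2]>0); print('lid world z',np.percentile(P[k][:,2],[2,50,98]),len(P[k]), 'L x range',L[k].min(0),L[k].max(0))
E
python3 tips.py 2
```

```text
[427.4  -7.5  25.8] 61.465310540221644 63.00266561564058
[ 57  57  46  51  46  44  48  35  40  31  30  29  11   1   0   0   0 132
 262] -10
[ 59  61  55  40  51  34  44  40  35  37  30  28  15   1   0   0   0 131
 249] -10
lid world z [-1.09894449  4.90343351 20.9999969 ] 14702 L x range [-3.37935779e+01 -3.49951526e+01  5.79217853e-03] [35.86098022 34.90364653 28.07062668]
```

View pics/w_2.png

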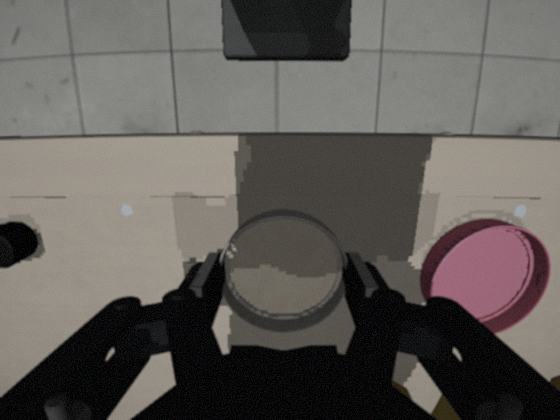

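The white lid, at (284,270), sits between the pads. Lift and check.

Request:
play_rows(targets=[[0.5, 0, 0, -1, 0], [0.5, 0, 0, -3, 0], [0.5, 0, 0, -7, 0], [0.5, 0, 0, -11, 0], [0.5, 0, 0, -15, 0], [0.5, 0, 0, -17.5, 0], [0.5, 0, 0, -17.5, 0], [0.5, 0, 0, -17.5, 0]])

```text
clock: 4.7
eef_pos: [427.1, -8.5, 199.9]
tool_rot: [-3.141, 0.001, 3.142]
force: [0.5, -0.1, -0.6]
width: 61.1
gripper_force: 65.1
```

```bash
cat > stand.py <<'E'
from h import *
for n in ['scene','side']:
    im,d=ctrl.get_image(n); c=cam(n); v,u=np.mgrid[:420,:560]; P=world(c,u,v,d); cv2.imwrite(f'pics/{n}1.png',im[:,:,::-1]); np.savez(f'{n}1.npz',im=im,d=d)
    near=(d>0)&(abs(P[...,0]-640)<130)&(abs(P[...,1]+230)<90)
    k=near&(np.hypot(P[...,0]-620,P[...,1]+230)<65)&(P[...,2]>42)&(P[...,2]<62); Q=P[k]; print(n,'nest z',np.percentile(Q[:,2],[5,25,50,75,95]).round(1),'box',Q.min(0).round(),Q.max(0).round(),'mean',Q.mean(0).round(1))
    k=k.astype(np.uint8); cs=max(cv2.findContours(k,0,1)[0],key=len)[:,0]; h=cv2.convexHull(cs)[:,0]
    Q=atz(c,h[:,0],h[:,1],np.full(len(h),54.)); print('circ',circ(Q))
    k=near&(P[...,2]>75); Q=P[k]; print('column', 'z',np.percentile(Q[:,2],[5,50,95]).round(),Q[:,:2].mean(0).round(1))
    k=near&(P[...,2]>9)&(P[...,2]<20); Q=P[k].astype(np.float32); r=cv2.minAreaRect(Q[:,:2]); print('plate',r,Q[:,2].mean())
    for nm in ['pointer_tip','nest','lens']:
        for r in ctrl.search_frame(n,nm)[:2]: print(nm,r)
E
python3 stand.py; python3 tips.py 3
```

```text
scene nest z [50.7 51.9 53.3 54.8 55.9] box [ 576. -256.   50.] [ 577. -254.   56.] mean [ 576.3 -255.    53.3]
circ (array([  15.0627131 , -744.82067917]), np.float64(744.9723678592256))
column z [ 86. 173. 206.] [ 710.  -209.3]
[426.6  -8.6 199.1] 61.24936131654122 65.10563646443188
[55 55 48 54 44 47 40 44 34 34 34 22 18  0  0  0  0  0  0] -10
[59 54 52 50 45 46 42 37 37 31 33 28 14  1  0  0  0  0  0] -10
lid world z [ -1.39894856 178.09020572 193.97227817] 15909 L x range [-3.34008971e+01 -3.59189200e+01  4.75870308e-03] [ 35.42511757  35.81096116 202.76249482]Traceback (most recent call last):
  File "stand.py", line 9, in <module>
    k=near&(P[...,2]>9)&(P[...,2]<20); Q=P[k].astype(np.float32); r=cv2.minAreaRect(Q[:,:2]); print('plate',r,Q[:,2].mean())
                                                                    ~~~~~~~~~~~~~~~^^^^^^^^^
cv2.error: OpenCV(4.12.0) /io/opencv/modules/imgproc/src/convhull.cpp:143: error: (-215:Assertion failed) total >= 0 && (depth == CV_32F || depth == CV_32S) in function 'convexHull'
```

```bash
cat > stand.py <<'E'
from h import *
for n in ['scene','side']:
    z=np.load(n+'0.npz'); im,d=z['im'],z['d']; c=cam(n); v,u=np.mgrid[:420,:560]; P=world(c,u,v,d)
    near=(d>0)&(abs(P[...,0]-640)<130)&(abs(P[...,1]+230)<90)
    k=near&(np.hypot(P[...,0]-620,P[...,1]+230)<65)&(P[...,2]>42)&(P[...,2]<62); Q=P[k]; print(n,'nest z',np.percentile(Q[:,2],[5,25,50,75,95]).round(1),'mean',Q.mean(0).round(1))
    k=k.astype(np.uint8); cs=max(cv2.findContours(k,0,1)[0],key=len)[:,0]; h=cv2.convexHull(cs)[:,0]
    Q=atz(c,h[:,0],h[:,1],np.full(len(h),54.)); print('circ',circ(Q))
    k=near&(P[...,2]>75); Q=P[k]; print('column', 'z',np.percentile(Q[:,2],[5,50,95]).round(),Q[:,:2].mean(0).round(1),Q.min(0).round(),Q.max(0).round())
    k=near&(P[...,2]>8)&(P[...,2]<20); Q=P[k].astype(np.float32).reshape(-1,3); r=cv2.minAreaRect(np.ascontiguousarray(Q[:,:2])); print('plate',r,Q[:,2].mean())
E
python3 stand.py
```

```text
scene nest z [47.3 50.1 52.  53.7 56.5] mean [ 612.4 -239.9   51.9]
circ (array([ 611.26113187, -237.57197337]), np.float64(43.059817552508626))
column z [ 81. 103. 127.] [ 712.  -213.4] [ 707. -221.   76.] [ 717. -206.  131.]
plate ((648.6441650390625, -223.92315673828125), (178.98956298828125, 119.97221374511719), 13.274225234985352) 15.126793
side nest z [45.1 47.2 48.4 50.1 52.8] mean [ 611.  -245.8   48.7]
circ (array([ 609.8682635 , -250.92447232]), np.float64(43.121127721023925))
column z [ 88. 167. 200.] [ 710.3 -218.6] [ 651. -235.   77.] [ 730. -140.  207.]
plate ((646.109619140625, -217.55038452148438), (182.22128295898438, 142.3612823486328), 13.716848373413086) 12.226312
```

Request:
play_rows(targets=[[0.5, -4, -2, -1, 0], [0.5, -8, -4.5, -2, 0], [0.5, -12, -7, -2, 0], [0.5, -16, -9, -2, 0], [0.5, -16, -9, -2, 0], [0.5, -16, -9, -2, 0], [0.5, -16, -9, -2, 0]])

```text
clock: 5.5
eef_pos: [585.7, -97.1, 218.1]
tool_rot: [3.141, -0.003, -3.139]
force: [-0.4, 0.7, -0.1]
width: 61.0
gripper_force: 65.1
```

```bash
cat > nest.py <<'E'
from h import *
import sys
st=ctrl.read_state(); im,d=ctrl.get_image('wrist'); c=cam('wrist',st); t=st['eef_pos']
print(t.round(1),np.round(st['tool_rot'],3),st['width'])
cv2.imwrite('pics/w_%s.png'%sys.argv[1],im[:,:,::-1]); np.savez('w%s.npz'%sys.argv[1],im=im,d=d,E=c['E'])
v,u=np.mgrid[:420,:560]; P=world(c,u,v,d)
for nm in ['nest','stand','lens','loupe_grip','pointer_tip']:
    for r in ctrl.trace('wrist',nm)[:2]:
        m=r['pixels']&(d>0)
        if m.sum(): print(nm,round(r['confidence'],2),np.round(r['bbox']),np.median(P[m],0).round(1),np.percentile(P[m],3,0).round(),np.percentile(P[m],97,0).round())
near=(d>0)&(np.hypot(P[...,0]-611,P[...,1]+241)<60)
k=near&(P[...,2]>43)&(P[...,2]<62); Q=P[k]; print('nest z',np.percentile(Q[:,2],[5,25,50,75,95]).round(1),'mean',Q.mean(0).round(1))
k=k.astype(np.uint8); cs=max(cv2.findContours(k,0,1)[0],key=len)[:,0]; h=cv2.convexHull(cs)[:,0]
print('circ54',circ(atz(c,h[:,0],h[:,1],np.full(len(h),54.))))
k=(d>0)&(abs(P[...,0]-711)<30)&(abs(P[...,1]+213)<40)&(P[...,2]>40)&(P[...,2]<125); print('col',np.median(P[k],0))
# loupe
k=(d>0)&(abs(P[...,0]-440)<70)&(P[...,1]<-120)&(P[...,1]>-380)&(P[...,2]>8)&(P[...,2]<30); Q=P[k]; print('loupe',Q.min(0),Q.max(0),np.median(Q,0))
E
python3 nest.py 4
```

```text
[585.7 -97.1 218.1] [ 3.141e+00 -3.000e-03 -3.139e+00] 61.0285591986811
nest 0.63 [107. 161. 219. 419.] [ 623.7 -224.8   48.6] [ 565. -277.   12.] [ 713. -187.  179.]
lens 0.89 [ 45.  13. 239. 102.] [ 434.3 -288.9   14.4] [ 410. -344.    8.] [ 479. -152.   19.]
loupe_grip 0.59 [ 42.  12. 240. 102.] [ 434.3 -288.5   14.4] [ 411. -344.    8.] [ 479. -152.   19.]
pointer_tip 0.91 [121. 377. 174. 420.] [ 704.1 -203.6  173.2] [ 699. -213.  161.] [ 718. -186.  179.]
pointer_tip 0.55 [  2. 193.  40. 254.] [ 620.3 -409.1   26.8] [ 594. -432.    1.] [ 651. -404.   48.]
nest z [48.4 49.3 49.9 50.9 54. ] mean [ 611.1 -240.5   50.4]
circ54 (array([ 611.01693059, -238.8919844 ]), np.float64(40.588740245878974))
col [ 714.13476909 -209.73110159  123.52571331]
loupe [ 403.55078434 -351.93376696    8.00196806] [ 486.84372477 -142.74623239   20.70336166] [ 434.09890164 -289.03670792   14.83367991]
```

View pics/w_4.png

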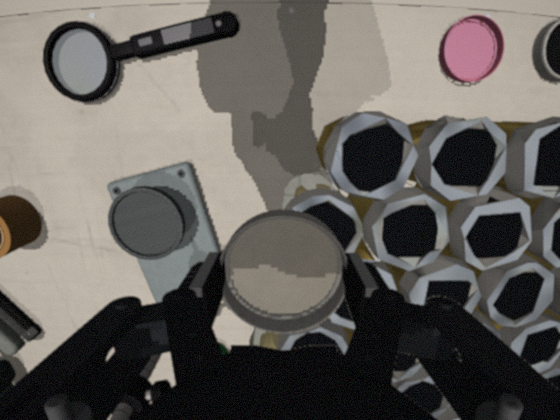

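Request:
play_rows(targets=[[0.5, 0, -4, -1, 0], [0.5, 0, -9, -1, 0], [0.5, 0, -14, -1, 0], [0.5, 0, -19, -1, 0], [0.5, 0, -24, -1, 0], [0.5, 0, -28, -1, 0], [0.5, 0, -28, -1, 0], [0.5, 0, -28, -1, 0], [0.5, 0, -28, -1, 0], [0.5, 0, -28, -1, 0]])

```text
clock: 6.8
eef_pos: [587.9, -376.4, 229.7]
tool_rot: [3.141, 0.0, -3.139]
force: [-0.8, 1.0, -0.2]
width: 61.4
gripper_force: 65.1
```

```bash
python3 nest.py 5; python3 - <<'E'
from h import *
for n in '45':
    z=np.load(f'w{n}.npz'); d=z['d']; E=z['E']; c=cam('wrist'); c['E']=E
    # tool frame
    M=np.array(ctrl.calibration('wrist')['mount']); c['E']=M
    v,u=np.mgrid[:420,:560]; L=world(c,u,v,d); k=(d>0)&(np.hypot(L[...,0],L[...,1])<40)&(L[...,2]>5)&(L[...,2]<40)
    cs=max(cv2.findContours(k.astype(np.uint8),0,1)[0],key=len)[:,0]; cs=cs[cs[:,1]<270]; cs=cs[(cs[:,1]<235)]
    print('lid in tool',[ (zz,circ(atz(c,cs[:,0],cs[:,1],np.full(len(cs),zz)))) for zz in (10.,12.)], np.percentile(L[k][:,2],[1,5,50,99]))
E
```

```text
[ 587.9 -376.4  229.7] [ 3.141  0.    -3.139] 61.36780869501605
nest 0.58 [348. 158. 464. 361.] [ 621.1 -238.8   14.6] [ 565. -291.   11.] [ 716. -178.   54.]
lens 0.91 [307.  17. 503. 100.] [ 434.8 -294.5   14.1] [ 410. -347.    8.] [ 479. -157.   19.]
loupe_grip 0.96 [307.  15. 504.  96.] [ 434.7 -294.3   14. ] [ 410. -346.    8.] [ 479. -158.   19.]
nest z [48.5 49.4 50.  51.1 54. ] mean [ 610.8 -241.5   50.5]
circ54 (array([ 610.709701  , -242.74537091]), np.float64(40.6056571508171))
col [ 708.95467381 -218.48226983   52.4381677 ]
loupe [ 402.50659745 -352.63555098    8.00241455] [ 485.90626719 -144.01039808   20.97674815] [ 434.74161178 -295.23057721   14.5754215 ]
lid in tool [(10.0, (array([6.20833794, 0.07792717]), np.float64(28.802766292761003))), (12.0, (array([5.16937425, 0.08017897]), np.float64(29.25564883805678)))] [ 7.06693167 10.31112718 20.88738702 22.60376664]
lid in tool [(10.0, (array([6.30938139, 0.06834257]), np.float64(28.728243486903363))), (12.0, (array([5.27200646, 0.07044366]), np.float64(29.179954267041037)))] [ 6.97533148 10.36905915 20.94511899 22.60381996]
```

View pics/w_5.png

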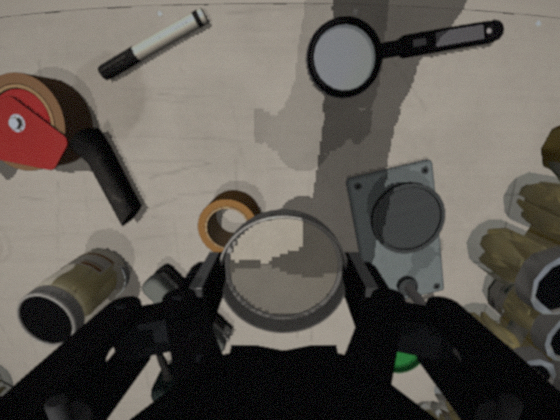

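The picture shows the nest at (408,217), the magnifier at (343,55) with its handle to (500,30), and the lid level between the pads.

```bash
python3 - <<'E'
from h import *
M=np.array(ctrl.calibration('wrist')['mount'])
for n in '45':
    z=np.load(f'w{n}.npz'); d=z['d']; c=cam('wrist'); c['E']=M
    v,u=np.mgrid[:420,:560]; L=world(c,u,v,d); k=(d>0)&(np.hypot(L[...,0],L[...,1])<40)&(abs(L[...,1])<26)&(L[...,2]>6)&(L[...,2]<40)
    q=L[k]; print(np.histogram(q[:,2],bins=np.arange(6,30,1))[0])
    for lo,hi in ((8.5,11),(9,12)):
        r=q[(q[:,2]>lo)&(q[:,2]<hi)]; print(lo,hi,len(r),circ(r),[np.percentile(r[s,0],[2,50,98]).round(1) for s in (r[:,0]>0,r[:,0]<0)])
    f=q[q[:,2]>20]; A=np.c_[f[:,:2],np.ones(len(f))]; print('floor tilt',np.linalg.lstsq(A,f[:,2],rcond=None)[0])
# loupe geometry
for n in '45':
    z=np.load(f'w{n}.npz'); d=z['d']; c=cam('wrist'); c['E']=z['E']
    v,u=np.mgrid[:420,:560]; P=world(c,u,v,d)
    k=((d>0)&(abs(P[...,0]-440)<70)&(P[...,1]<-130)&(P[...,1]>-370)&(P[...,2]>9)&(P[...,2]<30)).astype(np.uint8)
    cs=max(cv2.findContours(k,0,1)[0],key=len)[:,0]; Q=atz(c,cs[:,0],cs[:,1],np.full(len(cs),14.))
    s=Q[Q[:,1]<-275]; s=s[s[:,1]<-285]
    ce,ra=circ(s); hq=P[(k>0)&(P[...,1]>-245)&(P[...,1]<-150)]; x0,y0=hq[:,:2].mean(0); w,V=np.linalg.eigh(np.cov((hq[:,:2]-[x0,y0]).T)); 
    print('lens',ce,ra,'handle mid',x0,y0,'dir',V[:,1],'z',np.percentile(hq[:,2],[10,50,90,98]),'from lens',np.hypot(*(np.array([x0,y0])-ce)), 'ang',np.degrees(np.arctan2(y0-ce[1],x0-ce[0])),np.degrees(np.arctan(V[0,1]/V[1,1])))
print(ctrl.read_state()['qpos'])
E
```

```text
[   0    0    3  124  408  309  159  118  195  184  181  183  189  442
 2770 4864  773   29    7    0    0    0    0]
8.5 11 534 (array([-0.29694399, -0.08433771]), np.float64(31.78816664798653)) [array([18.6, 28.3, 31.8]), array([-32.4, -28.3, -18.6])]
9 12 841 (array([-0.3211598 , -0.12732448]), np.float64(31.768305034181754)) [array([18.7, 28.2, 31.9]), array([-32.4, -27.9, -18.6])]
floor tilt [ 2.56334229e-03 -5.68705479e-04  2.12692005e+01]
[   0    0    2   86  417  327  155  139  175  186  193  182  179  392
 2576 4923  956   22    9    1    0    0    0]
8.5 11 505 (array([-0.32932234, -0.05250171]), np.float64(31.820189654358472)) [array([18.6, 27.9, 31.8]), array([-32.5, -28.3, -19. ])]
9 12 830 (array([-0.3271457 , -0.02336812]), np.float64(31.782368468165817)) [array([18.3, 28.1, 31.9]), array([-32.7, -28. , -18.7])]
floor tilt [ 3.21336946e-03 -1.73412269e-03  2.13088965e+01]
lens [ 446.49633992 -311.40209126] 40.09195279968366 handle mid 424.4438433699165 -196.77176157839997 dir [-0.21764174  0.97602873] z [14.27034303 17.28123572 18.63772969 19.4208067 ] from lens 116.73227953706181 ang 100.88948059103096 -12.570558772976586
lens [ 446.35759796 -312.97888131] 39.709362258752726 handle mid 423.5571626052633 -198.25137962800437 dir [-0.21079085  0.97753119] z [14.86650707 17.41397898 18.77373228 19.6693341 ] from lens 116.97119087114017 ang 101.2402554235624 -12.168702059499456
[ 0.93594087  0.84459221 -0.81026077  1.37688591  0.62509728  1.18342424
  1.63200518]
```

Request:
play_rows(targets=[[0.5, -0.5, 3, 0, 0], [0.5, -1.2, 7, 0, 0], [0.5, -1.8, 11, 0, 0], [0.5, -2.3, 13.5, 0, 0], [0.5, -2.3, 13.5, 0, 0], [0.5, -2.3, 13.5, 0, 0], [0.5, -2.3, 13.5, 4, 0], [0.5, -2.3, 13.5, 8, 0], [0.5, -2.3, 13.5, 11, 0], [0.5, -2.3, 13.5, 11, 0]])

```text
clock: 8.1
eef_pos: [606.5, -245.6, 114.5]
tool_rot: [3.141, -0.009, 3.139]
force: [-1.6, -0.8, -0.9]
width: 61.0
gripper_force: 65.1
```

```bash
python3 - <<'E'
from h import *
for i in range(3):
    ctrl.get_image('wrist'); s=ctrl.read_state(); print(s['eef_pos'].round(1),np.round(s['tool_rot'],4),s['force'].round(1))
goto([610.6,-240.8,76.5])
E
```

```text
[ 608.6 -245.2  117.4] [ 3.1412 -0.0042  3.1393] [0.5 0.2 0.7]
[ 610.3 -244.9  119.5] [-3.1415e+00 -2.0000e-04  3.1397e+00] [ 0.2  0.1 -0.3]
[ 611.2 -244.6  120.7] [-3.1411e+00  2.2000e-03  3.1399e+00] [0.8 1.  0.1]
shift cm [0.07 0.38 4.42] spin None
```

Request:
play_rows(targets=[[0.5, 0, 0.3, 1, 0], [0.5, 0, 0.3, 2, 0], [0.5, 0, 0.3, 2, 0], [0.5, 0, 0.3, 2, 0], [0.5, 0, 0.3, 2, 0], [0.5, 0, 0.3, 2, 0], [0.5, 0, 0.3, 2, 0]])

```text
clock: 8.95
eef_pos: [610.4, -240.6, 99.6]
tool_rot: [-3.141, 0.0, 3.142]
force: [0.0, 0.1, 0.2]
width: 61.3
gripper_force: 65.1
```

```bash
python3 - <<'E'
from h import *
for i in range(3):
    ctrl.get_image('wrist'); s=ctrl.read_state(); print(s['eef_pos'].round(1),np.round(s['tool_rot'],4),s['force'].round(1))
goto([610.6,-240.8,76.5])
E
```

```text
[ 610.4 -240.6   99.5] [-3.1415e+00  3.0000e-04  3.1416e+00] [-0.3 -0.4 -0.3]
[ 610.4 -240.6   99.5] [-3.1415e+00  2.0000e-04  3.1416e+00] [-0.2  1.2 -0.7]
[ 610.4 -240.6   99.4] [-3.1415e+00  2.0000e-04  3.1416e+00] [-0.2  0.   0.7]
shift cm [-0.02 -0.02  2.29] spin None
```

Request:
play_rows(targets=[[0.5, 0, 0, 0.7, 0], [0.5, 0, 0, 1.4, 0], [0.5, 0, 0, 1.9, 0], [0.5, 0, 0, 2.2, 0], [0.5, 0, 0, 2.2, 0], [0.5, 0, 0, 2.3, 0], [0.5, 0, 0, 2.3, 0], [0.5, 0, 0, 2.3, 0]])

```text
clock: 9.9
eef_pos: [610.4, -240.5, 76.5]
tool_rot: [-3.142, 0.0, 3.142]
force: [-0.6, -0.0, -0.4]
width: 61.1
gripper_force: 65.1
```

Request:
play_rows(targets=[[0.5, 0, 0, 0.1, 0], [0.5, 0, 0, 0.1, 0], [0.5, 0, 0, 0.1, 0], [0.5, 0, 0, 0.1, 0]])

```text
clock: 10.3
eef_pos: [610.6, -240.6, 75.9]
tool_rot: [-3.141, 0.001, 3.142]
force: [-1.9, 0.8, 5.3]
width: 61.0
gripper_force: 65.6
```

Request:
play_rows(targets=[[0.25, 0, 0, 0.1, 0], [0.15, 0, 0, 0.1, 0], [0, 0, 0, 0, 0], [0, 0, 0, 0, 0], [0, 0, 0, 0, 0], [0, 0, 0, -2, 0], [0, 0, 0, -5, 0], [0, 0, 0, -9, 0], [0, 0, 0, -12, 0], [0, 0, 0, -15, 0]])

```text
clock: 11.3
eef_pos: [610.3, -240.4, 226.8]
tool_rot: [-3.142, 0.0, -3.141]
force: [0.1, -1.1, -0.4]
width: 85.9
gripper_force: 0.0
```

```bash
python3 - <<'E'
from h import *
st=ctrl.read_state(); im,d=ctrl.get_image('wrist'); c=cam('wrist',st); v,u=np.mgrid[:420,:560]; P=world(c,u,v,d)
cv2.imwrite('pics/w_6.png',im[:,:,::-1]); print(st['eef_pos'],st['width'])
k=(d>0)&(np.hypot(P[...,0]-611,P[...,1]+241)<45); q=P[k]; r=q[(q[:,2]>63)&(q[:,2]<68)]; print('rim',len(r),circ(r),np.percentile(r[:,2],[5,50,95]))
f=q[(q[:,2]>50)&(q[:,2]<60)&(np.hypot(q[:,0]-611,q[:,1]+241)<25)]; A=np.c_[f[:,:2]-[611,-241],np.ones(len(f))]; print('floor',np.linalg.lstsq(A,f[:,2],rcond=None)[0])
E
```

```text
[ 610.26778064 -240.44135224  226.76133205] 85.86275863681155
rim 361 (array([ 611.21812925, -240.16492518]), np.float64(31.815465048998252)) [63.65144187 65.24941001 66.45466907]
floor [5.53403847e-04 2.27064185e-03 5.46788879e+01]
```

View pics/w_6.png

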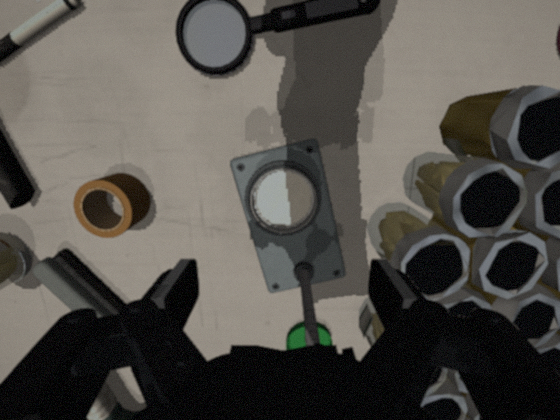

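The lid sits level and centred in the nest at (284,198). Now the magnifier, turning the tool to look at the pointer on the way.

Request:
play_rows(targets=[[0, 3, 0, 0, 8], [0, 6, 0.5, 0, 16], [0, 9, 1, 0, 24], [0, 12, 1.5, 0.5, 32], [0, 15, 2, 1, 40], [0, 18.2, 2.1, 1, 48], [0, 18.2, 2.1, 1, 56], [0, 18.2, 2.1, 1, 64], [0, 18.2, 2.1, 1, 72], [0, 18.2, 2.1, 1, 78.5]])

```text
clock: 12.35
eef_pos: [428.3, -219.5, 215.4]
tool_rot: [3.141, 0.0, 1.766]
force: [-0.2, 0.3, 0.3]
width: 85.4
gripper_force: 0.0
```

Request:
play_rows(targets=[[0, 0, 0, 0, 0], [0, 0, 0, 0, 0], [0, 0, 0, 0, 0]])

```text
clock: 12.65
eef_pos: [428.4, -219.4, 215.3]
tool_rot: [3.142, -0.0, 1.774]
force: [-1.0, 0.5, 0.5]
width: 85.6
gripper_force: 0.0
```

```bash
cat > ptr.py <<'E'
from h import *
import sys
st=ctrl.read_state(); im,d=ctrl.get_image('wrist'); c=cam('wrist',st); v,u=np.mgrid[:420,:560]; P=world(c,u,v,d)
cv2.imwrite('pics/w_%s.png'%sys.argv[1],im[:,:,::-1]); print(st['eef_pos'],st['tool_rot'],st['width']); np.savez('w%s.npz'%sys.argv[1],im=im,d=d,E=c['E'])
for nm in ['pointer_tip','loupe_grip','lens']:
    for r in ctrl.trace('wrist',nm)[:2]:
        m=r['pixels']&(d>0); print(nm,round(r['confidence'],2),np.round(r['bbox']),np.median(P[m],0).round(1) if m.any() else '')
a=np.array([np.cos(np.radians(15.5)),np.sin(np.radians(15.5))])
def an(P,d,lab):
    X=(P[...,:2]-[611,-240.5])@a; Y=(P[...,:2]-[611,-240.5])@[-a[1],a[0]]
    k=(d>0)&(abs(Y)<25)&(P[...,2]>125)&(P[...,2]<200)
    for lo,hi,n in((66,86,'pin'),(86,125,'collar')):
        q=P[k&(X>lo)&(X<hi)]
        if n=='collar': 
            rr=np.hypot(X-105,Y); q=P[k&(rr<18)&(rr>8.5)]
        print(lab,n,len(q), np.percentile(q[:,2],[1,10,50,90,99]).round(1) if len(q) else '', q.mean(0).round(1) if len(q) else '')
an(P,d,'wrist')
z=np.load('w4.npz'); c4=dict(c); c4['E']=z['E']; an(world(c4,u,v,z['d']),z['d'],'w4')
for s in ['side']:
    im,d=ctrl.get_image(s); cs=cam(s); an(world(cs,u,v,d),d,s)
    for r in ctrl.trace(s,'pointer_tip')[:1]:
        m=r['pixels']&(d>0); Q=world(cs,u,v,d)[m]; print(r['confidence'],r['bbox'],np.percentile(Q,[2,50,98],axis=0).round(1))
E
python3 ptr.py 7
```

```text
[ 428.35631879 -219.41717474  215.26357945] [ 3.14150080e+00 -1.83760610e-04  1.77359365e+00] 85.550906851494
loupe_grip 0.9 [248. 122. 317. 295.] [ 432.6 -286.7   15.5]
lens 0.64 [252. 120. 318. 297.] [ 432.6 -287.3   15.6]
wrist pin 0  
wrist collar 0  
w4 pin 0  
w4 collar 603 [159.7 162.8 172.2 178.6 179.3] [ 705.9 -205.5  171.7]
side pin 8 [164.6 165.8 167.5 170.8 171.2] [ 690.  -224.7  168.1]
side collar 102 [127.4 136.4 169.8 188.8 197.2] [ 711.3 -220.9  166.1]
0.71 [213.3, 265.8, 253.0, 322.0] [[ 405.2 -352.8   -2.7]
 [ 434.4 -301.7   11.2]
 [ 482.2 -157.9   18.1]]
```

View pics/w_7.png

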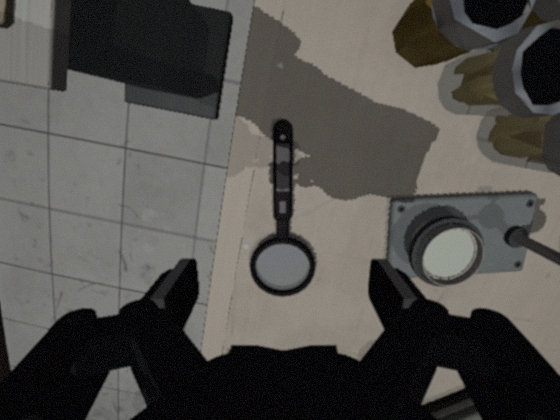

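The magnifier lies straight under the tool, its lens at (283,265) and its handle up to (283,125). Go down and grasp it.

Request:
play_rows(targets=[[0, 0, 0, 4, 0], [0, 0, 0, 8.5, 0], [0, 0, 0, 13, 0], [0, 0, 0, 16, 0], [0, 0, 0, 18, 0], [0, 0, 0, 18.8, 0], [0, 0, 0, 18.8, 0], [0, 0, 0, 18.8, 0], [0, 0, 0, 18.8, 0]])

```text
clock: 13.85
eef_pos: [429.1, -219.9, 28.5]
tool_rot: [3.14, 0.001, 1.771]
force: [-0.6, -1.2, 0.1]
width: 85.5
gripper_force: 0.0
```

Request:
play_rows(targets=[[0.4, 0, 0, 0, 0], [0.6, 0, 0, 0, 0], [0.7, 0, 0, 0, 0], [1, 0, 0, 0, 0], [1, 0, 0, 0, 0], [1, 0, 0, 0, 0], [1, 0, 0, 0, 0], [1, 0, 0, 0, 0]])

```text
clock: 14.65
eef_pos: [428.3, -219.6, 27.7]
tool_rot: [3.142, 0.0, 1.771]
force: [-1.1, 0.4, 5.4]
width: 20.8
gripper_force: 59.5
```

Request:
play_rows(targets=[[1, 0, 0, -1, 0], [1, 0, 0, -4, 0], [1, 0, 0, -8, 0], [1, 0, 0, -12, 0], [1, 0, 0, -16, -5], [1, 0, 0, -19, -12], [1, 0, 0, -20, -20], [1, 0, 0, -20, -28], [1, 0, 0, -20, -36], [1, 0, 0, -20, -44]])

```text
clock: 15.65
eef_pos: [427.6, -219.6, 227.8]
tool_rot: [-3.141, -0.0, 2.545]
force: [-0.2, -0.4, -0.1]
width: 20.4
gripper_force: 59.0
```

Request:
play_rows(targets=[[1, 0, 0, 0, -8], [1, 0, 0, 0, -16], [1, 0, 0, 0, -24], [1, 0, 0, 0, -31], [1, 0, 0, 0, -34.5], [1, 0, 0, 0, -34.5], [1, 0, 0, 0, -34.5], [1, 0, 0, 0, -34.5], [1, 0, 0, 0, -34.5]])

```text
clock: 16.55
eef_pos: [428.2, -219.5, 227.4]
tool_rot: [-3.141, -0.0, 3.141]
force: [1.0, -0.2, -1.7]
width: 20.1
gripper_force: 59.0
```

```bash
cat > lou.py <<'E'
from h import *
import sys
st=ctrl.read_state(); im,d=ctrl.get_image('wrist'); print(st['eef_pos'],st['tool_rot'],st['width'])
cv2.imwrite('pics/w_%s.png'%sys.argv[1],im[:,:,::-1])
c=cam('wrist'); c['E']=np.array(ctrl.calibration('wrist')['mount']); v,u=np.mgrid[:420,:560]; L=world(c,u,v,d); np.savez('w%s.npz'%sys.argv[1],im=im,d=d,E=c['E'])
for nm in ['lens','loupe_grip']:
    for r in ctrl.trace('wrist',nm)[:2]: print(nm,round(r['confidence'],2),np.round(r['bbox']))
k=(d>0)&(L[...,2]>0)&(L[...,2]<45)
for nm,s in (('handle',k&(L[...,0]>15)&(abs(L[...,1])<16)),('rim',k&(L[...,0]<-50))):
    q=L[s]; print(nm,len(q),q.min(0) if len(q) else '',q.max(0) if len(q) else '')
    if len(q)>20: 
        t=q[q[:,2]<np.percentile(q[:,2],30 if nm=='handle' else 100)]; A=np.c_[t[:,:2],np.ones(len(t))]; print(np.linalg.lstsq(A,t[:,2],rcond=None)[0], circ(q) if nm=='rim' else t.mean(0))
E
python3 lou.py 8
```

```text
[ 428.21781863 -219.53767902  227.42856515] [-3.14120531e+00 -1.43256592e-04  3.14102594e+00] 20.124943707584567
lens 0.78 [262. 110. 307. 354.]
loupe_grip 0.6 [258. 110. 309. 350.]
handle 6429 [ 15.01478801 -10.94660846   7.7914665 ] [78.3977805  11.24514147 16.18089068]
[1.33389009e-03 2.73896982e-03 9.18794726e+00] [43.78930927  0.08106203  9.24657941]
rim 3 [-55.97891794  -9.07624616  24.94397652] [-55.40239561   9.02398919  25.59160682]
```

View pics/w_8.png

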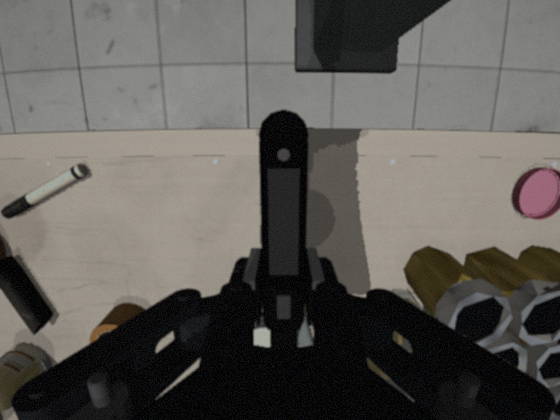

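The handle is level and centred between the pads, its end at (283,115). Move over the nest.

Request:
play_rows(targets=[[1, -2, -0.5, 0, 0], [1, -4, -1, 0, 0], [1, -6, -1.5, 0, 0], [1, -7.5, -2, 0, 0], [1, -8.5, -2, 0, 0], [1, -8.8, -2.1, 1, 0], [1, -8.8, -2.1, 2, 0], [1, -8.8, -2.1, 3, 0], [1, -8.8, -2.1, 3.9, 0], [1, -8.8, -2.1, 3.9, 0]])

```text
clock: 17.7
eef_pos: [514.7, -240.5, 186.6]
tool_rot: [3.141, -0.003, -3.142]
force: [-0.5, 0.6, -1.6]
width: 20.2
gripper_force: 59.1
```

Request:
play_rows(targets=[[1, 0, 0, 0, 0], [1, 0, 0, 0, 0], [1, 0, 0, 0, 0], [1, 0, 0, 0, 0]])

```text
clock: 18.1
eef_pos: [516.5, -240.6, 188.7]
tool_rot: [-3.141, 0.001, 3.141]
force: [0.3, -0.5, -1.0]
width: 20.5
gripper_force: 59.1
```

```bash
cat > fin.py <<'E'
from h import *
st=ctrl.read_state(); print(st['eef_pos'],st['tool_rot'],st['width'],st['force'])
t=st['eef_pos']; Rm=R.from_euler('xyz',st['tool_rot']).as_matrix(); print('lens pred',t+Rm@[-94.4,-.4,18.5])
v,u=np.mgrid[:420,:560]; out=[]
for n in ['scene','side']:
    im,d=ctrl.get_image(n); c=cam(n); P=world(c,u,v,d)
    k=(d>0)&(np.hypot(P[...,0]-611,P[...,1]+240.5)<50)&(P[...,2]>150)&(P[...,2]<195)
    print(n,k.sum())
    if k.sum()>30:
        q=P[k]; print('z',np.percentile(q[:,2],[2,25,50,75,98]).round(1)); cs=max(cv2.findContours(k.astype(np.uint8),0,1)[0],key=len)[:,0]; h=cv2.convexHull(cs)[:,0]; print(circ(atz(c,h[:,0],h[:,1],np.full(len(h),169.5))))
    q=proj(c,[[640,-235,169.5]])[0].astype(int); a=im[max(0,q[1]-35):q[1]+35,max(0,q[0]-45):q[0]+45]; out.append(cv2.resize(a,(390,303),interpolation=cv2.INTER_CUBIC))
    print('px of lens pt, pointer tip pt', proj(c,[[611,-240.4,169.5],[677.4,-222,169.5]]).round(1), 'crop origin',q-[45,35])
    for r in ctrl.trace(n,'pointer_tip')[:1]: print(r['bbox'],r['confidence'])
cv2.imwrite('pics/fin.png',np.hstack(out)[:,:,::-1])
E
python3 fin.py
```

```text
[ 516.47156994 -240.63293044  188.67414089] [-3.14127190e+00  5.94094867e-04  3.14140984e+00] 20.52837013321138 [ 0.32963451 -0.48989129 -1.00589741]
lens pred [ 610.88246817 -241.05612378  170.23035596]
scene 286
z [166.6 172.6 175.  177.2 181.8]
(array([ 612.18484589, -244.94016582]), np.float64(46.17472679808905))
px of lens pt, pointer tip pt [[319.2 168.1]
 [301.9 162.5]] crop origin [267 130]
side 548
z [161.7 169.1 171.1 174.3 177.9]
(array([ 608.14133577, -243.46711949]), np.float64(46.76332599321147))
px of lens pt, pointer tip pt [[291.5 233.7]
 [313.3 227.2]] crop origin [256 196]
```

View pics/fin.png

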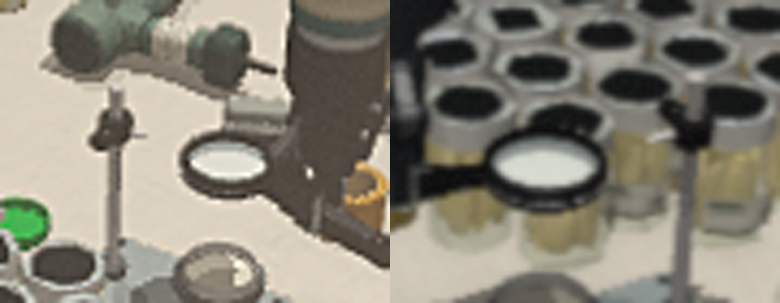

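```bash
python3 - <<'E'
from h import *
from scipy.optimize import least_squares
C=[cam('scene'),cam('side')]
def tri(a,b):
    f=lambda X: np.r_[proj(C[0],X)-a,proj(C[1],X)-b]
    r=least_squares(f,[640,-230,170]); return r.x.round(1),r.fun.round(1)
print('tip hand',tri([300.9,161.2],[316.5,227.9]))
cs=[]
for n,c in zip(['scene','side'],C):
    im,d=ctrl.get_image(n); v,u=np.mgrid[:420,:560]; P=world(c,u,v,d)
    p=proj(c,[[611,-240.5,169.5]])[0]; g=im.max(2).astype(int)
    win=(abs(u-p[0])<14)&(abs(v-p[1])<9); x0,y0=p.astype(int)
    lens=((g>130)&(np.hypot((u-p[0]),(v-p[1])*1.5)<11)).astype(np.uint8)
    k=max(cv2.findContours(lens,0,1)[0],key=len); print(n,'bright',cv2.fitEllipse(k),'pred',p)
    q=proj(c,np.c_[611+np.array([[40,0],[-40,0],[0,40],[0,-40]]) if 0 else np.array([[651,-240.5],[571,-240.5],[611,-200.5],[611,-280.5]]),np.full(4,169.5)]); print(q.round(1).tolist())
    cs.append(np.array(cv2.fitEllipse(k)[0]))
    a=np.array([np.cos(.27),np.sin(.27)]); print('pin pred tip/75/85mm',proj(c,[[*(np.array([611,-240.5])+r*a),169.5] for r in (69,75,85)]).round(1).tolist())
print('lens bright',tri(*cs))
E
```

```text
tip hand (array([ 685.6, -225.7,  168.7]), array([ 0.1,  0.1,  0.1, -0.1]))
scene bright ((319.2985534667969, 166.8685760498047), (8.092966079711914, 16.3481388092041), 94.76476287841797) pred [319.22305389 168.11994599]
[[310.9, 163.4], [327.8, 172.9], [311.5, 172.7], [326.7, 163.6]]
pin pred tip/75/85mm [[301.9, 162.4], [300.4, 161.9], [298.0, 161.1]]
side bright ((291.32537841796875, 233.6459197998047), (9.21624755859375, 21.452749252319336), 91.6838150024414) pred [291.51395218 233.68175455]
[[305.9, 232.0], [276.9, 235.4], [288.0, 225.8], [295.3, 242.1]]
pin pred tip/75/85mm [[313.4, 227.2], [315.2, 226.7], [318.3, 225.8]]
lens bright (array([ 610.8, -242.7,  172. ]), array([ 0.4,  0.4,  0.3, -0.3]))
```

Request:
play_rows(targets=[[1, 0, 0.06, 0.1, 0], [1, 0, 0.06, 0.1, 0], [1, 0, 0.06, 0.1, 0], [1, 0, 0.06, 0.1, 0], [1, 0, 0.06, 0.1, 0], [1, 0, 0.06, 0.1, 0], [1, 0, 0.06, 0.1, 0], [1, 0, 0.06, 0.1, 0]])

```text
clock: 19.2
eef_pos: [516.3, -239.9, 187.3]
tool_rot: [3.142, 0.0, 3.142]
force: [0.5, 0.1, -1.8]
width: 20.7
gripper_force: 59.1
```

```bash
python3 - <<'E'
from h import *
st=ctrl.read_state(); t=st['eef_pos']; Rm=R.from_euler('xyz',st['tool_rot']).as_matrix(); print('lens',t+Rm@[-94.4,-.4,18.5],abs(st['qd']).max(),st['force'])
im,d=ctrl.get_image('wrist'); c=cam('wrist'); c['E']=np.array(ctrl.calibration('wrist')['mount']); v,u=np.mgrid[:420,:560]; L=world(c,u,v,d)
q=L[(d>0)&(L[...,2]>0)&(L[...,2]<45)&(L[...,0]>15)&(abs(L[...,1])<16)]; t=q[q[:,2]<np.percentile(q[:,2],30)]; print(np.linalg.lstsq(np.c_[t[:,:2],np.ones(len(t))],t[:,2],rcond=None)[0],q[:,0].max())
E
```

```text
lens [ 610.70772177 -240.31841635  168.81939131] 0.001522174060852173 [ 0.53769977  0.08994024 -1.80189718]
[ 1.57375813e-03 -2.77950003e-05  9.21445712e+00] 78.39422175626808
```

```bash
python3 -c "
from cell import ctrl
print(ctrl.finish_job())"
```

```text
the job is handed in; nothing more can be done
None
```

The job is handed in at about 19 s: the white lid lies open side up and level in the nest, released, and the magnifier is held level over it. By my measurements the lens is within about 1 mm of centre, with its rim's middle at 169 mm and the pointer at 169–170 mm; the judge's verdict was not shown.

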